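Close the return box and scan its label

TASK

The amplifier is packed for its return. Fold the box's lid fully shut, then take the barcode scanner from its cradle and point its beam at the middle of the barcode on the lid from about a hand's breadth away, the scan line running across all the bars, and hold it steady there for a second or two without touching the label. Then put the scanner back in its cradle as it lay.

Things in the scene. Friction and masses are not known exactly. Their poses are not given: they have to be found in the camera images.
- lid (a joint): fold-over lid of the box, rad: 0 is shut flat on the rim, about 1.6 stands upright, grows as it opens; it starts standing open and its stiff crease keeps it at any angle it is left at
- mailer_box: brown cardboard mailer box, 110 mm (x) by 165 mm (y), 55 mm high with the lid shut, stays put on the desk; origin at the centre of its underside; x points from its front to the hinged back edge, z up. A black headphone amplifier 113x48x33 mm lies in it
- lid_hinge (a point): middle of the lid's hinge line, at the top of the box's back wall, 51 mm above the desk, 55 mm behind the box's centre; the frame turns with the lid: x from the lid's free edge to the hinge, y along the hinge, z out of the lid's outer face (up when shut)
- lid_edge (a point): middle of the lid's free edge, on its outer face, 110 mm from the hinge; the lid is 165 mm wide and 4 mm thick, with a 23 mm tongue under this edge that tucks inside the box's front wall; frame as lid_hinge
- label (a point): centre of the barcode on the white label, on the lid's outer face, 55 mm from hinge and from the free edge, midway along the lid (faces up only when the lid is shut); z out of the label, the row of black bars runs 70 mm along y, each bar is 40 mm long along x
- scanner: grey cordless barcode scanner, 150 mm long, 170 g; it reads by itself, no key to press. Straight flat-sided grip along x, 122 mm long, 34 mm wide (y), 26 mm high; origin under the middle of the grip, where it is taken across its sides. At +x the 60 mm wide, black-rimmed head bends down 60 degrees to a dark red window, 26 mm below the grip's underside
- scanner_window (a point): centre of the scanner's window, at x 88.5, y 0, z -26 mm of the scanner's frame; its z axis is the beam, which leaves in the scanner's xz plane 60 degrees below the grip's +x axis; its y axis (the scanner's y) is the scan line's direction
- cradle: black charging cradle, foot 150x78 mm, fixed; origin under its middle, x towards the scanner's head, z up. The grip rests 52 mm up on two saddles 54 mm apart (gap for the fingers, 19 mm deep); their side walls, 42 mm apart, flare up to 73 mm above the desk; a low wall closes the rear. Put back, the scanner's origin is 52 mm above the cradle's, axes alike
- mouse: black computer mouse 120x59x39 mm, loose bystander
- wood_tray: small wooden tray 82x86x20 mm, loose bystander
- led_remote: flat white remote with coloured keys 86x40x8 mm, loose bystander
Mind the look-alikes: they are no part of the job. There is more than one size of the mailer_box; the one meant has the size given above.

How it is judged:
On the way, in this order (a step that is already met when the one before it is completed fails the run):
1. the lid is shut on the box (value of joint lid below 0.06 rad), for 0.2 s.
2. lid shut, held scanner's beam within 15 mm of the barcode's centre, 30 to 160 mm off, scan line across the bars within 0.25 rad, beam within 1 rad of the label's normal, still for 1 s (value of joint lid below 0.06 rad and z of label in the frame of scanner_window between 0.03 and 0.16 m and x of label in the frame of scanner_window between -0.015 and 0.015 m and y of label in the frame of scanner_window between -0.015 and 0.015 m and angle between the y axis of scanner_window and the y axis of label, either way round below 0.25 rad and angle between the z axis of scanner_window and the z axis of label, either way round below 1 rad and linear speed of scanner below 0.02 m/s and angular speed of scanner below 0.15 rad/s), for 1 s.
At the end, for the whole second after the job is handed in: the lid is shut (under 0.06 rad), and the scanner lies at rest in its cradle as at the start: seated in both saddles (origin 47 to 56 mm above the cradle's and within 14 mm of it sideways), level within 0.12 rad, along the cradle within 0.15 rad, head at the cradle's front (value of joint lid below 0.06 rad and horizontal distance between scanner and cradle below 0.014 m and z of scanner in the frame of cradle between 0.047 and 0.056 m and x of scanner_window in the frame of cradle above 0.05 m and angle between scanner's own z axis and vertical below 0.12 rad and angle between the x axis of scanner and the x axis of cradle, either way round below 0.15 rad and linear speed of scanner below 0.01 m/s); the robot touches nothing.
It fails at once if the scanner bumps the box or its label with more than 3 N (contact force between scanner and mailer_box above 3 N).
It fails at once if the mouse, the wooden tray or the remote is moved by more than 25 mm (distance of any of mouse, wood_tray, led_remote from where it was at the start of the episode above 0.025 m).
It also fails if it takes over 56 s, if anything falls off the work surface, if the arm or the gripper's body presses on something with over 40 N, if the wrist force passes 120 N, or if a joint passes its speed limit or range.

ROBOT

A 6-joint arm with a two-finger parallel gripper is mounted at the origin on a cart in front of the work surface, level with it; the furniture and walls round the work are solid. World frame = base frame: x ahead of the robot, y to its left, z up, the work surface at z = 0. Lengths are in m, angles in rad, forces in N, time in s.
With the tool pointing down it reaches from about 0.3 to 0.775 m from the base axis. Payload 14.6 kg.
Tool frame: the origin (TCP) lies midway between the tips of the shut fingers; the grasp point (between the pads) lies 19 mm behind it (tcp_to_grasp is the distance from the TCP to the grasp point, in m); z points along the fingers, y is the line along which they close (so a half turn about z gives the same grasp; the last joint's range is limited). The gripper opens to 94 mm and grips with 3 to 60 N. Pads are 16 mm wide; open, the fingers measure 119 mm over their backs; the gripper's body (75 mm by 177 mm) begins 78 mm behind the grasp point.
Start: joints at [1.247, 0.3, 1.521, -0, 1.321, -0.067], TCP at [0.14, 0.532, 0.205] pointing down, gripper open.
Joint ranges: [-3.03, 3.03], [-0.79, 2.21], [0.23, 2.52], [-1.04, 4.18], [0, 3.07], [-2.55, 2.55]. Speed limits (rad/s): [2.22, 2.22, 2.57, 3.14, 3.14, 3.14].

INTERFACE

Orientations are given as [roll, pitch, yaw] about the fixed x, y, z axes, in that order (R = Rz(yaw) Ry(pitch) Rx(roll)).
In Python, from station import * gives the robot as it stands.
- The arm moves only by the tool send_rows, never from a script. Its argument "motion" is a list of rows, each a list of 3 entries, a list of its own where there are three numbers: the shift along the tool's x, y, z in units of 0.03 m (1.0 is 0.03 m), then the turn, a rotation vector about the tool's x, y, z in units of 0.12 rad (1.0 is 0.12 rad), then the opening, from -1 (shut) to 1 (fully open). In form: [[[x, y, z], [rx, ry, rz], grip], ...]. A call has 1 to 12 rows; each row shifts and turns the commanded pose from where the row before left it, along the tool's axes as they then stand; what a row does not reach is not made up. A row lasts 1/10 s, in which the tool goes at most 50 mm and 8.59 degrees, less where a joint would pass 70% of its speed; a pose out of reach is approached as far as the arm can. A call with a number of a shift or a turn outside -1 to 1 is refused whole. A call with a gripper value outside its range is refused whole. The fingers move at their own pace and stop on an object; "squeeze" is the grip in N (left out, the last holds). Time passes only in rows, so rows that do not move let the fingers close. It gives the time, the measured TCP pose, the force, the opening and the grip force at its end, in the units of the state.
- get_obs(): the state, without advancing time (a new reading comes with each control period).
- camera(name): name is "side" or "top" or "wrist"; returns a dict with "pixels" (400x640x3 uint8, red, green, blue), "depth" (400x640 float32, m along the optical axis (not along the pixel's ray), 0 where there is no reading), "fx", "fy", "cx", "cy" (pixels), "dist" ([k1, k2, p1, p2, k3] as OpenCV has them; the pictures are not rectified), "rvec" (rotation vector, rad) and "tvec" (3), from world to camera coordinates, as OpenCV has them. Camera axes: x right, y down, z forward; pixel columns grow to the right and rows downward; lengths in m; the calibration is good to about 2 mm. A picture is of the moment at which its call begins.
- hand_in(): hands the job in; it is judged then, once.
The state is a dict: "time_s": time; "qpos": joint angles; "joint_vel": joint speeds; "tau": joint torques, N m; "ee_pos": TCP position; "eef_rot": TCP orientation; "force": force on the tool from outside, world axes, zero at the start; "moment": the same for the moment, N m; "grip_width": finger opening in m; "grip_force": force on a finger pad.
Only numpy, scipy, OpenCV 4.12 (cv2) and the standard library are available. Lean on these libraries where they do the work, as an engineer would, in place of code of your own. Each camera call takes 0.05 s, during which the arm holds its last target. There are 200 camera calls.

## Working session

There is one attempt and no reset: what is moved stays moved. The work goes in short steps, Python scripts to look and compute and a tool call to move; the robot and the scene stay as the last step left them, time stands still between calls to the robot, and variables do not carry over. Pictures are saved under pics/ and viewed, at most 10 in all, crops included, and the job is handed in when it is done.

Besides the shell and the picture viewer there is one more tool, called after "Request:" as name([rows], argument=value, ...), one row to a line, values as JSON. send_rows: Moves the arm, as the interface text tells. Its arguments: {"type":"object","properties":{"motion":{"type":"array"},"squeeze":{"type":"number"}},"required":["motion"]}

```bash
mkdir -p pics; cat > h.py <<'E'
from station import *
import numpy as np, cv2
from scipy.spatial.transform import Rotation as R
def cam(n):
    c=camera(n); c['K']=np.array([[c['fx'],0,c['cx']],[0,c['fy'],c['cy']],[0,0,1.]]); c['R']=cv2.Rodrigues(np.array(c['rvec'],float))[0]; c['t']=np.array(c['tvec'],float).ravel(); c['d']=np.array(c['dist'],float); return c
def save(c,f): cv2.imwrite('pics/'+f,cv2.cvtColor(c['pixels'],cv2.COLOR_RGB2BGR))
def ray(c,uv):
    u=cv2.undistortPoints(np.array(uv,float).reshape(-1,1,2),c['K'],c['d']).reshape(-1,2)
    return -c['R'].T@c['t'], np.c_[u,np.ones(len(u))]@c['R']
def onz(c,uv,z):
    o,d=ray(c,uv); return o+d*((z-o[2])/d[:,2])[:,None]
def dep(c,uv):
    uv=np.array(uv,int).reshape(-1,2); o,d=ray(c,uv); return o+d*c['depth'][uv[:,1],uv[:,0]][:,None]
E
python3 - <<'E'
from h import *
for n in ('top','side'):
    c=cam(n); save(c,n+'0.png'); print(n,-c['R'].T@c['t'])
print(get_obs())
E
```

```text
top [ 0.30409185 -0.01640887  1.0721445 ]
side [ 0.46724364 -0.95722033  0.46013277]
{'time_s': 0.1, 'qpos': array([ 1.24739149e+00,  3.00414989e-01,  1.52153824e+00,  2.91894526e-05,
        1.32069969e+00, -6.66071505e-02]), 'joint_vel': array([-0.00045602,  0.00119693, -0.00331118, -0.0001295 ,  0.00024369,
       -0.00035676]), 'tau': array([ 1.96765919e-03, -5.32641113e+01, -3.53289771e+01,  7.10595120e-02,
        2.34146143e-02, -7.12920701e-05]), 'ee_pos': array([0.13961313, 0.53173322, 0.20493523]), 'eef_rot': array([-3.14053662e+00, -9.87802516e-05,  2.88478767e+00]), 'force': array([ 0.07980168,  0.7195975 , -0.22578445]), 'moment': array([ 0.0270678 , -0.04199475, -0.00608538]), 'grip_force': 0.0, 'grip_width': 0.09405399319096312}
```

View pics/top0.png

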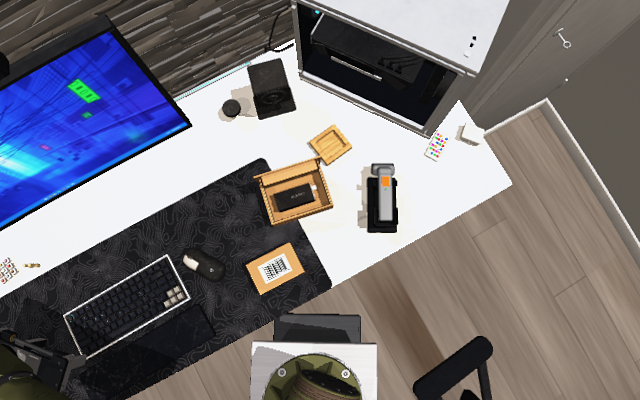

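View pics/side0.png

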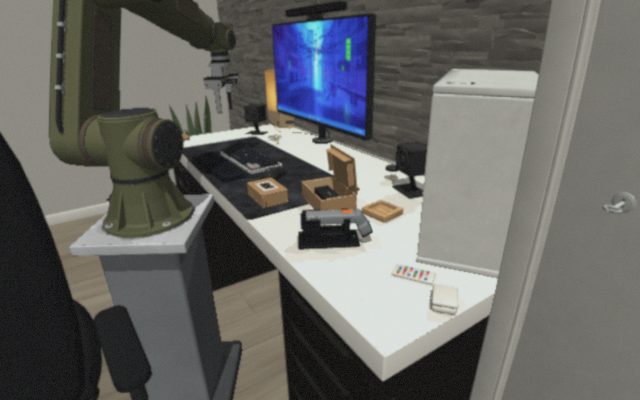

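Candidates: the open box with the amplifier is at top (297,195); the closed labelled look-alike box is at (275,268). The grey scanner in its black cradle is at (382,200), and the mouse at (205,263) and speaker are not scanners. I choose the open box and the (382,200) scanner, and check both in a close crop.

```bash
python3 - <<'E'
from h import *
c=cam('top'); im=c['pixels']
cr=cv2.resize(im[135:255,235:425],None,fx=4,fy=4,interpolation=cv2.INTER_CUBIC)
cv2.imwrite('pics/crop.png',cv2.cvtColor(cr,cv2.COLOR_RGB2BGR)); print(c['fx'],c['fy'])
v,u=np.mgrid[0:400,0:640]; uv=np.c_[u.ravel(),v.ravel()]
P=dep(c,uv).reshape(400,640,3); np.save('P.npy',P); hsv=cv2.cvtColor(im,cv2.COLOR_RGB2HSV)
h,s,val=[hsv[...,i].astype(int) for i in range(3)]
def rect(m,name):
    p=P[m]; r=cv2.minAreaRect(p[:,:2].astype(np.float32)); print(name,len(p),np.round(p.mean(0),4),'rect',np.round(r[0],4),np.round(r[1],4),round(r[2],1),'z',np.round(np.percentile(p[:,2],[2,50,98]),4))
br=(h>8)&(h<25)&(s>70)
box=(u>250)&(u<336)&(v>155)&(v<226)
z=P[...,2]
rect(box&br&(z>.035)&(z<.062),'rim')
rect(box&br&(z>.08),'lid')
rect(box&(z<.048)&(z>.025)&(val<70)&(u>270)&(u<318)&(v>180)&(v<212),'amp')
rect((u>245)&(u<308)&(v>240)&(v<296)&(z>.035)&br,'smallbox')
sc=(u>350)&(u<405)&(v>155)&(v<240)
rect(sc&(z>.07)&(s<60)&(val>90),'grip grey')
rect(sc&(z>.068),'scannerall')
rect(sc&(z>.03)&(z<.074)&(val<60),'cradlewalls')
rect(sc&(z>.004)&(z<.03)&(val<60),'foot')
rect(sc&(h<15)&(s>170)&(val>150),'orange')
rect((u>185)&(u<228)&(v>243)&(v<283)&(z>.012),'mouse')
rect((u>305)&(u<355)&(v>122)&(v<165)&br&(z>.005)&(z<.03),'tray')
E
```

```text
409.2163053102477 409.2163053102477
rim 458 [0.5078 0.0491 0.0469] rect [0.521  0.0546] [0.1102 0.1631] 19.6 z [0.0354 0.0491 0.0546]
lid 757 [0.5501 0.066  0.1649] rect [0.4477 0.0658] [0.293  0.1537] 2.1 z [0.099  0.1517 0.163 ]
amp 636 [0.5162 0.0623 0.036 ] rect [0.5313 0.067 ] [0.0756 0.0959] 19.4 z [0.0284 0.0363 0.0401]
smallbox 1097 [0.332  0.1023 0.049 ] rect [0.3225 0.0804] [0.1248 0.1525] 28.5 z [0.0403 0.0443 0.0483]
grip grey 606 [ 0.5151 -0.1674  0.0889] rect [ 0.4326 -0.126 ] [0.083  0.3275] 63.8 z [0.0725 0.0775 0.0824]
scannerall 908 [ 0.5114 -0.1665  0.0894] rect [ 0.4302 -0.1339] [0.1028 0.329 ] 64.4 z [0.0688 0.0768 0.0826]
cradlewalls 443 [ 0.4916 -0.1639  0.0588] rect [ 0.5255 -0.1692] [0.1676 0.0604] 0.4 z [0.0311 0.0651 0.0738]
foot 520 [ 0.4947 -0.1591  0.0102] rect [ 0.506  -0.1702] [0.146  0.0757] 1.1 z [0.0051 0.0098 0.0221]
orange 6 [ 0.5565 -0.1615  0.0795] rect [ 0.5564 -0.1615] [0.0004 0.0129] 89.5 z [0.0784 0.0795 0.0813]
mouse 885 [0.3359 0.2804 0.0399] rect [0.3092 0.1666] [0.3591 0.0716] 77.1 z [0.0165 0.0343 0.0443]
tray 816 [ 0.6683 -0.0309  0.0143] rect [ 0.6685 -0.0307] [0.0808 0.0856] 38.1 z [0.0054 0.0168 0.0231]
```

View pics/crop.png

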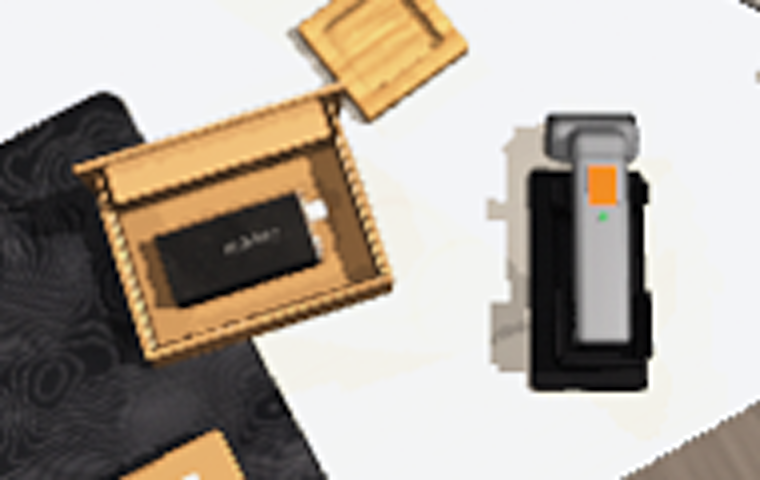

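The crop shows the open box with the amplifier at crop (235,235), its rim 110x163 mm in the depth check, so it is the right size, with its lid upright at the far edge. The scanner lies in its cradle at crop (600,240), head away from the robot. Next come exact yaws and the clearances behind the lid.

```bash
python3 - <<'E'
from h import *
c=cam('top'); im=c['pixels']; P=np.load('P.npy')
v,u=np.mgrid[0:400,0:640]; hsv=cv2.cvtColor(im,cv2.COLOR_RGB2HSV); h,s,val=[hsv[...,i].astype(int) for i in range(3)]
# scanner grip edges
rows=[]
for r in range(183,219,2):
    m=np.where((val[r,368:402]>85))[0]+368
    m=m[(m>374)&(m<397)]
    rows.append([[m.min()-.5,r],[m.max()+.5,r]])
rows=np.array(rows,float); L=onz(c,rows[:,0],.076); Q=onz(c,rows[:,1],.076); w=L[:,1]-Q[:,1]; M=(L+Q)/2
print('w',w.round(4)); print('fit y=a x+b',np.polyfit(M[:,0],M[:,1],1),M[[0,-1]].round(4))
g=(u==378)&(v>150)&(v<245)
for r in range(158,236,3): print(r,im[r,381],P[r,381].round(3))
q=np.array([[150,360],[393,288],[78,172],[341,88]])/4+[235,135]
print('front corners',onz(c,q[:2],.051).round(4),'lid top',onz(c,q[2:],.161).round(4))
z=P[...,2]; m=(P[...,0]>.58)&(P[...,0]<.95)&(P[...,1]>-.1)&(P[...,1]<.35)&(z>.03)
for a in np.arange(.58,.95,.04):
  print(round(a,2),[ (lambda t: round(float(np.percentile(t,95)),2) if len(t) else 0)(z[(abs(P[...,0]-a)<.02)&(abs(P[...,1]-b)<.02)]) for b in np.arange(-.2,.5,.04)])
E
```

```text
w [0.0328 0.0327 0.0453 0.0453 0.0452 0.0452 0.0451 0.0451 0.0451 0.045
 0.045  0.0449 0.0449 0.0324 0.0323 0.0323 0.0323 0.0347]
fit y=a x+b [-0.04486787 -0.15048494] [[ 0.5485 -0.1696  0.076 ]
 [ 0.4622 -0.1702  0.076 ]]
158 [243 244 247] [ 0.636 -0.17   0.003]
161 [245 246 247] [ 0.629 -0.171 -0.002]
164 [71 70 70] [ 0.607 -0.164  0.046]
167 [93 91 94] [ 0.591 -0.16   0.073]
170 [175 172 174] [ 0.581 -0.159  0.079]
173 [154 153 154] [ 0.574 -0.16   0.075]
176 [164 161 161] [ 0.566 -0.159  0.079]
179 [151 147 147] [ 0.558 -0.159  0.08 ]
182 [139 140 145] [ 0.551 -0.159  0.077]
185 [173 179 183] [ 0.543 -0.159  0.076]
188 [179 179 178] [ 0.535 -0.159  0.078]
191 [178 177 178] [ 0.528 -0.16   0.073]
194 [179 178 178] [ 0.52  -0.159  0.078]
197 [179 177 177] [ 0.511 -0.158  0.083]
200 [179 177 177] [ 0.504 -0.158  0.082]
203 [180 179 178] [ 0.497 -0.159  0.078]
206 [178 177 177] [ 0.49  -0.159  0.076]
209 [178 177 176] [ 0.482 -0.159  0.078]
212 [178 175 175] [ 0.474 -0.159  0.078]
215 [177 175 175] [ 0.467 -0.159  0.075]
218 [175 174 174] [ 0.459 -0.159  0.077]
221 [15 14 16] [ 0.452
[... 624 characters left out ...]
[0.0, 0.0, 0.0, 0.02, 0.02, 0.02, 0.0, 0.0, 0.0, 0.0, 0.0, 0.0, 0.0, 0.54, 0.54, 0.0, 0, 0]
0.74 [0.39, 0.38, 0.0, 0.0, 0.0, 0.0, 0.0, 0.0, 0.15, 0.15, 0.04, 0.05, 0.0, 0.0, 0.0, 0, 0, 0]
0.78 [0.39, 0.39, 0.39, 0.38, 0.0, 0.0, 0.0, 0.15, 0.15, 0.15, 0.01, 0.05, 0.0, 0.0, 0.0, 0.01, 0, 0.46]
0.82 [0.39, 0.39, 0.39, 0.39, 0.39, 0.38, 0.0, 0.15, 0.15, 0.15, 0.0, 0.0, 0.0, 0.0, 0.01, 0.38, 0.42, 0.44]
0.86 [0.39, 0.38, 0.16, 0.16, 0.16, 0.36, 0.36, 0.2, 0.15, 0, 0.0, 0.0, 0.01, 0.31, 0.34, 0.36, 0.36, 0]
0.9 [0.16, 0.16, 0.16, 0.16, 0.16, 0.26, 0.26, 0.1, 0.08, 0, 0.01, 0.22, 0.27, 0.3, 0.29, 0, 0, 0]
0.94 [0, 0.16, 0.16, 0.16, 0.16, 0.17, 0.2, 0.22, 0.19, 0.05, 0.22, 0.24, 0.26, 0, 0, 0, 0, 0]
```

Request:
send_rows([
  [[0,0,-0.3],[0,0,-0.98],-1],
  [[0,0,-0.3],[0,0,-0.98],-1],
  [[0,0,-0.3],[0,0,-0.98],-1],
  [[0,0,-0.3],[0,0,-0.98],-1],
  [[0,0,-0.3],[0,0,-0.98],-1],
  [[-0.5,-0.96,0],[0,0,0],-1],
  [[-0.5,-0.96,0],[0,0,0],-1],
  [[-0.5,-0.96,0],[0,0,0],-1],
  [[-0.5,-0.96,0],[0,0,0],-1],
  [[-0.5,-0.96,0],[0,0,0],-1],
  [[-0.5,-0.96,0],[0,0,0],-1],
  [[-0.5,-0.96,0],[0,0,0],-1],
])

```text
time_s: 1.4
ee_pos: [0.3053, 0.3744, 0.2504]
eef_rot: [-3.142, -0.0, -2.81]
force: [-0.2, 0.1, -0.0]
grip_width: 0.0021
grip_force: 0.0
```

Request:
send_rows([
  [[-0.5,-0.96,0],[0,0,0],-1],
  [[-0.5,-0.96,0],[0,0,0],-1],
  [[-0.5,-0.96,0],[0,0,0],-1],
  [[-0.5,-0.96,0],[0,0,0],-1],
  [[-0.5,-0.96,0],[0,0,0],-1],
  [[-0.5,-0.96,0],[0,0,0],-1],
  [[-0.5,-0.96,0],[0,0,0],-1],
  [[-0.5,-0.96,0],[0,0,0],-1],
  [[-0.5,-0.96,0],[0,0,0],-1],
  [[-0.5,-0.96,0],[0,0,0],-1],
  [[0,0,0],[0,0,0],-1],
])

```text
time_s: 2.5
ee_pos: [0.5417, 0.1495, 0.2497]
eef_rot: [-3.141, -0.001, -2.813]
force: [0.3, -0.3, -0.6]
grip_width: 0.0008
grip_force: 0.0
```

Request:
send_rows([
  [[-0.46,-0.92,0],[0,0,0],-1],
  [[-0.46,-0.92,0],[0,0,0],-1],
  [[-0.46,-0.92,0],[0,0,0],-1],
  [[0,0,0],[0,0,0],-1],
  [[0,0,0.8],[0,0,0],-1],
  [[0,0,1],[0,0,0],-1],
  [[0,0,1],[0,0,0],-1],
  [[0,0,1],[0,0,0],-1],
  [[0,0,0],[0,0,0],-1],
])

```text
time_s: 3.4
ee_pos: [0.6037, 0.0878, 0.1327]
eef_rot: [3.14, -0.006, -2.81]
force: [-1.0, 0.1, -0.1]
grip_width: 0.0005
grip_force: 0.0
```

```bash
python3 - <<'E'
from h import *
c=cam('side'); a=c['pixels'][130:230,270:420]
b=cam('top')['pixels'][135:235,235:385]
im=np.vstack([cv2.resize(x,None,fx=3,fy=3,interpolation=cv2.INTER_CUBIC) for x in (a,b)])[:600]
cv2.imwrite('pics/beh.png',cv2.cvtColor(im,cv2.COLOR_RGB2BGR)); print(get_obs()['force'])
E
```

```text
[-0.16238886 -0.76595719  0.81241288]
```

View pics/beh.png

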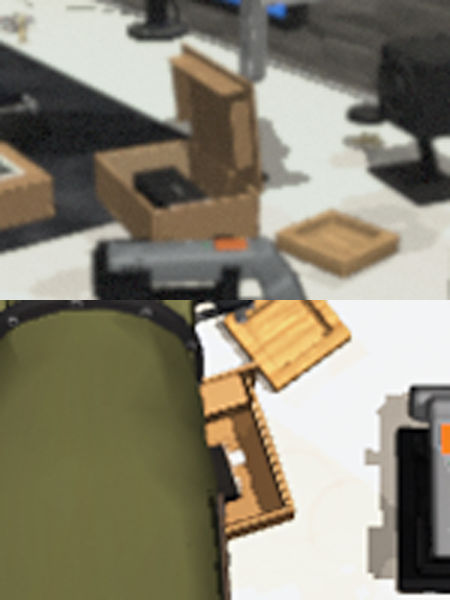

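The side crop shows the finger at (255,40) behind the upright lid at (215,110), clear of it. Now I pull the lid over along its arc.

Request:
send_rows([
  [[0.4,0,0],[0,0,0],-1],
  [[0.4,0,0],[0,0,0],-1],
  [[0.5,0,0.05],[0,0,0],-1],
  [[0.5,0,0.05],[0,0,0],-1],
  [[0.45,0,0.22],[0,0,0],-1],
  [[0.45,0,0.22],[0,0,0],-1],
  [[0.33,0,0.37],[0,0,0],-1],
  [[0.33,0,0.37],[0,0,0],-1],
])

```text
time_s: 4.3
ee_pos: [0.5115, 0.0545, 0.1002]
eef_rot: [-3.14, 0.004, -2.81]
force: [2.0, -1.0, 0.3]
grip_width: 0.0003
grip_force: 0.2
```

Request:
send_rows([
  [[0.17,0,0.33],[0,0,0],-1],
  [[0.17,0,0.33],[0,0,0],-1],
  [[0.07,0,0.3],[0,0,0],-1],
  [[0,0,0],[0,0,0],-1],
])

```text
time_s: 4.7
ee_pos: [0.4987, 0.0503, 0.0684]
eef_rot: [3.141, -0.001, -2.81]
force: [-0.1, -0.3, 0.4]
grip_width: 0.0007
grip_force: 0.0
```

Request:
send_rows([
  [[0,0,0.2],[0,0,0],-1],
  [[0,0,0.2],[0,0,0],-1],
  [[0,0,0.1],[0,0,0],-1],
  [[0,0,0],[0,0,0],-1],
  [[0,0,0],[0,0,0],-1],
])

```text
time_s: 5.2
ee_pos: [0.4994, 0.0503, 0.055]
eef_rot: [-3.141, 0.0, -2.81]
force: [-6.4, -0.7, 13.3]
grip_width: 0.0008
grip_force: 6.7
```

Request:
send_rows([
  [[0,0,0.07],[0,0,0],-1],
  [[0,0,0],[0,0,0],-1],
  [[0,0,-1],[0,0,0],-1],
  [[0,0,-1],[0,0,0],-1],
  [[0,0,-1],[0,0,0],1],
  [[0,1,-1],[0,0,0],1],
  [[0,-1,-1],[0,0,0],1],
  [[0,-1,0],[0,0,0],1],
  [[0,-1,0],[0,0,0],1],
  [[0,-1,0],[0,0,0],1],
  [[0,-1,0],[0,0,0],1],
  [[0,-1,0],[0,0,0],1],
])

```text
time_s: 6.4
ee_pos: [0.5483, -0.0928, 0.2019]
eef_rot: [3.142, -0.0, -2.81]
force: [-0.7, 0.3, -0.2]
grip_width: 0.0615
grip_force: 0.0
```

Request:
send_rows([
  [[0,-1,0],[0,0,0],1],
  [[0,-1,0],[0,0,0],1],
  [[0,0,0],[0,0,0],1],
])

```text
time_s: 6.7
ee_pos: [0.5679, -0.1511, 0.2014]
eef_rot: [3.142, -0.001, -2.813]
force: [0.2, -0.5, -0.5]
grip_width: 0.0849
grip_force: 0.0
```

```bash
python3 - <<'E'
from h import *
c=cam('top'); save(c,'t2.png'); s=cam('side'); w=cam('wrist')
im=np.hstack([cv2.resize(c['pixels'][130:250,230:420],None,fx=3,fy=3,interpolation=cv2.INTER_CUBIC)])
a=cv2.resize(s['pixels'][150:230,270:400],None,fx=2.5,fy=2.5,interpolation=cv2.INTER_CUBIC)
k=np.zeros((560,570,3),np.uint8); k[:360]=im; k[360:,:325]=a; k[400:400+100,330:490]=cv2.resize(w['pixels'],(160,100))
cv2.imwrite('pics/t2c.png',cv2.cvtColor(k,cv2.COLOR_RGB2BGR))
E
```

```text
(no output)
```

View pics/t2c.png

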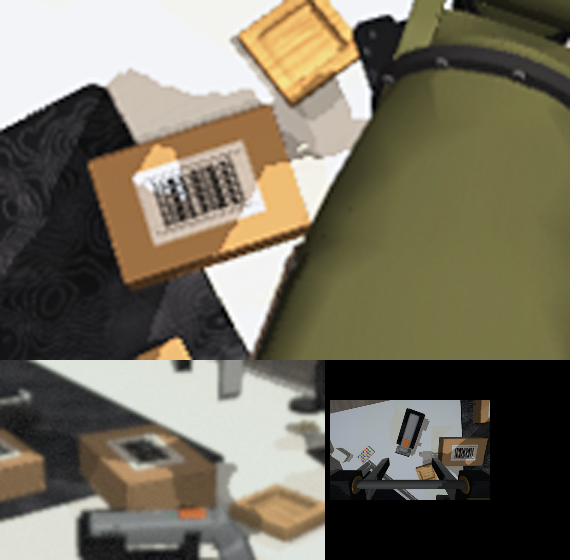

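The lid lies flat with the label up, centred at crop (200,190); the scanner is untouched. Next I measure the label, the lid's flatness and the scanner's line.

```bash
python3 - <<'E'
from h import *
c=cam('top'); im=c['pixels']; hsv=cv2.cvtColor(im,cv2.COLOR_RGB2HSV); h,s,val=[hsv[...,i].astype(int) for i in range(3)]
v,u=np.mgrid[0:400,0:640]
P=dep(c,np.c_[u.ravel(),v.ravel()]).reshape(400,640,3)
reg=(u>258)&(u<338)&(v>162)&(v<226)
lid=reg&(h>8)&(h<22)&(s>100)&(P[...,2]>.045)
L=reg&(s<75)&(u>274)&(u<320)&(v>175)&(v<213)
n,lab,st,ce=cv2.connectedComponentsWithStats(L.astype(np.uint8)); i=1+np.argmax(st[1:,4]); m=cv2.morphologyEx((lab==i).astype(np.uint8),cv2.MORPH_CLOSE,np.ones((5,5)))
def rect(m,z,nm):
    q=onz(c,np.c_[u[m>0],v[m>0]],z)[:,:2].astype(np.float32); r=cv2.minAreaRect(q); print(nm,np.round(r[0],4),np.round(r[1],4),r[2].__round__(1))
rect(m,.055,'label'); rect(lid.astype(np.uint8),.055,'lid')
p=P[lid|(m>0)]; A=np.c_[p[:,:2]-[.52,.054],np.ones(len(p))]; k=np.linalg.lstsq(A,p[:,2],rcond=None)[0]; print('plane',k.round(4))
w=cam('wrist'); save(w,'w1.png'); hs=cv2.cvtColor(w['pixels'],cv2.COLOR_RGB2HSV)
g=((hs[...,1]<40)&(hs[...,2]>110)&(hs[...,2]<215)).astype(np.uint8)
D=dep(w,np.c_[u.ravel(),v.ravel()]).reshape(400,640,3)
g&=((D[...,2]>.065)&(D[...,2]<.088)).astype(np.uint8)
g&=((D[...,0]<.55)&(D[...,0]>.4)).astype(np.uint8)
n,lab,st,ce=cv2.connectedComponentsWithStats(g); i=1+np.argmax(st[1:,4]); print('w comp',st[i])
q=onz(w,np.c_[u[lab==i],v[lab==i]],.078)[:,:2].astype(np.float32); r=cv2.minAreaRect(q); print('grip',r)
b=cv2.inRange(hs,(8,180,150),(20,255,255)); b&=((D[...,1]<-.1)*255).astype(np.uint8); 
print('orange',onz(w,np.c_[u[b>0],v[b>0]],.078).mean(0) if b.any() else None)
# black cradle foot
d=((hs[...,2]<60)&(D[...,2]>.004)&(D[...,2]<.02)&(D[...,0]<.62)&(D[...,0]>.4)&(D[...,1]<-.1)&(D[...,1]>-.26)).astype(np.uint8)
print('foot',cv2.minAreaRect(D[d>0][:,:2].astype(np.float32)))
E
```

```text
label [0.5208 0.0544] [0.0651 0.0986] 19.2
lid [0.5184 0.0527] [0.1181 0.1647] 19.0
plane [-0.8807 -0.3257  0.0602]
w comp [ 292   57   59  112 2772]
grip ((0.5056668519973755, -0.17116765677928925), (0.0885542780160904, 0.023833606392145157), 0.5467483997344971)
orange [ 0.56971565 -0.18881097  0.078     ]
foot ((0.5107830166816711, -0.16996783018112183), (0.1491861492395401, 0.07691947370767593), 0.5901449918746948)
```

View pics/w1.png

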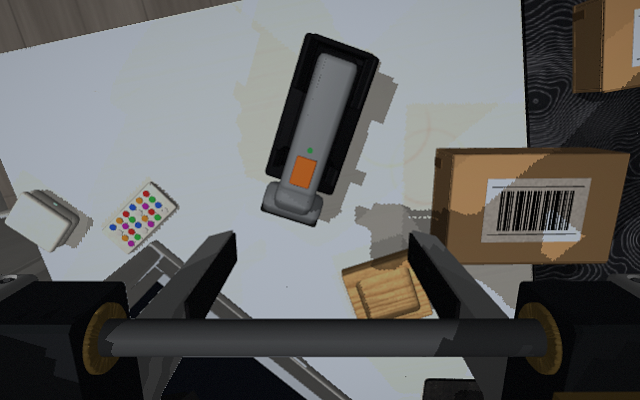

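Request:
send_rows([
  [[0,0,0],[0,0,0.9],1],
  [[0,0,0],[0,0,0.9],1],
  [[0,0,0],[0,0,0.9],1],
  [[0.95,-0.32,0],[0,0,0],1],
  [[0.95,-0.32,0],[0,0,0],1],
  [[0,0,0.7],[0,0,0],1],
  [[0,0,0.7],[0,0,0],1],
  [[0,0,0],[0,0,0],1],
  [[0,0,0],[0,0,0],1],
])

```text
time_s: 7.85
ee_pos: [0.5108, -0.1674, 0.1608]
eef_rot: [-3.142, 0.0, -3.134]
force: [0.6, 0.4, 0.4]
grip_width: 0.0942
grip_force: 0.0
```

```bash
python3 - <<'E'
from h import *
print(get_obs()['ee_pos'],get_obs()['eef_rot'],get_obs()['grip_width'])
w=cam('wrist'); hs=cv2.cvtColor(w['pixels'],cv2.COLOR_RGB2HSV); v,u=np.mgrid[0:400,0:640]
D=dep(w,np.c_[u.ravel(),v.ravel()]).reshape(400,640,3)
# lid flatness
for cn in ('wrist','side'):
  x=w if cn=='wrist' else cam('side'); E=dep(x,np.c_[u.ravel(),v.ravel()]).reshape(400,640,3)
  rel=E[...,:2]-[.5205,.054]; s=rel@[.945,.326]; t=rel@[-.326,.945]
  print(cn,[(k,int(((abs(s-k)<.008)&(abs(t)<.07)&(E[...,2]>.03)).sum()),round(float(np.median(E[...,2][(abs(s-k)<.008)&(abs(t)<.07)&(E[...,2]>.03)])),4)) for k in (-.045,-.03,0,.03,.045)])
g=((hs[...,1]<40)&(hs[...,2]>100)&(hs[...,2]<225)&(D[...,2]>.068)&(D[...,2]<.088)&(D[...,0]<.535)&(D[...,0]>.46)&(abs(D[...,1]+.17)<.03))
q=onz(w,np.c_[u[g],v[g]],.077)[:,:2].astype(np.float32); print(len(q),cv2.minAreaRect(q)) 
save(w,'w2.png')
E
```

```text
[ 0.51079446 -0.16744071  0.16081287] [-3.14154549e+00  1.92703492e-04 -3.13359059e+00] 0.09418099963158719
wrist [(-0.045, 4070, 0.0546), (-0.03, 2745, 0.0553), (0, 2462, 0.0555), (0.03, 2177, 0.0553), (0.045, 2100, 0.055)]
side [(-0.045, 190, 0.0534), (-0.03, 102, 0.055), (0, 73, 0.0553), (0.03, 58, 0.0551), (0.045, 80, 0.0548)]
2710 ((0.4978599548339844, -0.17153435945510864), (0.07562055438756943, 0.027788642793893814), 0.9667520523071289)
```

View pics/w2.png

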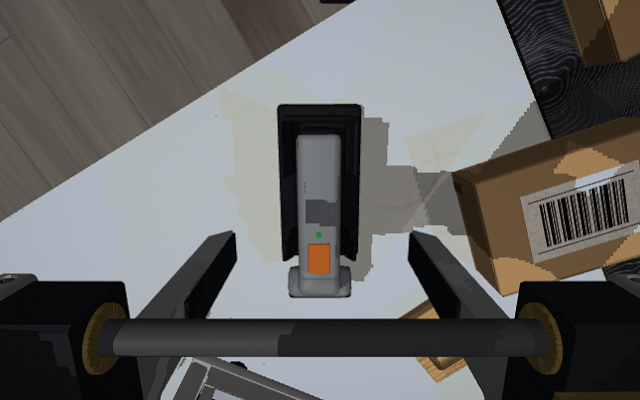

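The lid is flat at 55 mm all over. The scanner at (320,190) lies square between the open fingers, so I descend and grip.

Request:
send_rows([
  [[0,-0.1,0.8],[0,0,0],1],
  [[0,0,0.8],[0,0,0],1],
  [[0,0,0.8],[0,0,0],1],
  [[0,0,0.8],[0,0,0],1],
  [[0,0,0.65],[0,0,0],1],
  [[0,0,0],[0,0,0],1],
  [[0,0,0],[0,0,0],1],
])

```text
time_s: 8.65
ee_pos: [0.5112, -0.171, 0.0458]
eef_rot: [-3.141, 0.001, -3.134]
force: [0.2, 0.6, 0.2]
grip_width: 0.094
grip_force: 0.0
```

Request:
send_rows([
  [[0,0,0],[0,0,0],-1],
  [[0,0,0],[0,0,0],-1],
  [[0,0,0],[0,0,0],-1],
  [[0,0,0],[0,0,0],-1],
  [[0,0,0],[0,0,0],-1],
  [[0,0,0],[0,0,0],-1],
  [[0,0,0],[0,0,0],-1],
  [[0,0,0],[0,0,0],-1],
], squeeze=40)

```text
time_s: 9.45
ee_pos: [0.5106, -0.1709, 0.0446]
eef_rot: [3.142, -0.0, -3.134]
force: [-1.4, -0.3, 0.7]
grip_width: 0.0336
grip_force: 40.4
```

Request:
send_rows([
  [[0,0,-0.4],[0,0,0],-1],
  [[0,0,-0.6],[0,0,0],-1],
  [[0,0,-0.8],[0,0,0],-1],
  [[0,0,-0.8],[0,0,0],-1],
  [[0,0,-0.8],[0,0,0],-1],
  [[0,0,-0.6],[0,0,0],-1],
  [[0,0,-0.3],[0,0,0],-1],
  [[0,0,0],[0,0,0],-1],
])

```text
time_s: 10.25
ee_pos: [0.5109, -0.1711, 0.1749]
eef_rot: [-3.141, 0.002, -3.134]
force: [-0.4, 0.5, -1.8]
grip_width: 0.0337
grip_force: 40.0
```

Request:
send_rows([
  [[0.3,0.5,0],[0,0,0],-1],
  [[0.5,0.8,0],[0,0,0],-1],
  [[0.5,0.8,0],[0,0,0],-1],
  [[0.5,0.8,0],[0,0,0],-1],
  [[0.5,0.8,0],[0,0,0],-1],
  [[0.5,0.8,0],[0,0,0],-1],
  [[0.5,0.8,0],[0,0,0],-1],
  [[0.4,0.8,0],[0,0,-0.7],-1],
  [[0,0,0],[0,0,-0.7],-1],
  [[0,0,0],[0,0,-0.7],-1],
  [[0,0,0],[0,0,-0.6],-1],
  [[0,0,0],[0,0,0],-1],
])

```text
time_s: 11.45
ee_pos: [0.3979, 0.0113, 0.1729]
eef_rot: [3.141, -0.001, -2.809]
force: [0.4, 0.0, -1.6]
grip_width: 0.0337
grip_force: 40.0
```

```bash
python3 - <<'E'
from h import *
o=get_obs(); print(o['ee_pos'],o['eef_rot'],o['grip_width'],o['grip_force'])
s=cam('side'); w=cam('wrist')
a=cv2.resize(s['pixels'][120:230,220:400],None,fx=3,fy=3,interpolation=cv2.INTER_CUBIC)
b=cv2.resize(w['pixels'],(400,250),interpolation=cv2.INTER_AREA)
k=np.zeros((590,540,3),np.uint8); k[:330]=a; k[330:580,:400]=b
cv2.imwrite('pics/h.png',cv2.cvtColor(k,cv2.COLOR_RGB2BGR))
E
```

```text
[0.39786271 0.01133191 0.17290085] [ 3.14104042e+00 -1.28442408e-03 -2.80916944e+00] 0.033726080145198074 39.99506235122681
```

View pics/h.png

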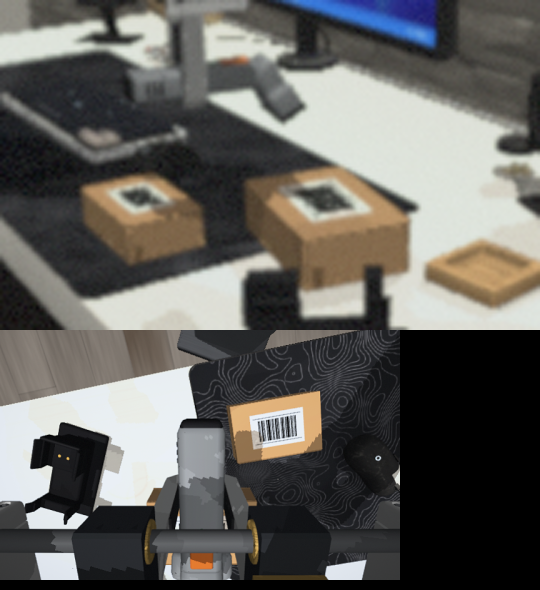

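The scanner is held level with its head towards the box (side crop (280,85)), and the label is below and ahead. I check the in-hand pitch and heading numerically.

```bash
python3 - <<'E'
from h import *
o=get_obs(); w=cam('wrist'); hs=cv2.cvtColor(w['pixels'],cv2.COLOR_RGB2HSV); v,u=np.mgrid[0:400,0:640]
D=dep(w,np.c_[u.ravel(),v.ravel()]).reshape(400,640,3)
Rt=R.from_euler('xyz',o['eef_rot']).as_matrix(); T=(D-o['ee_pos'])@Rt
m=(abs(T[...,1])<.012)&(T[...,0]>.015)&(T[...,0]<.056)&(abs(T[...,2]+.033)<.02)&(hs[...,1]<50)
p=T[m]; k=np.polyfit(p[:,0],p[:,2],1); print(len(p),'z=',k,'med',np.median(p[:,2]))
m2=(abs(T[...,1])<.022)&(T[...,0]>.015)&(T[...,0]<.056)&(abs(T[...,2]+.033)<.01)&(hs[...,1]<50)
for a in (.02,.03,.04,.05):
  q=T[m2&(abs(T[...,0]-a)<.004)]; print(a,q[:,1].min().round(4),q[:,1].max().round(4),np.median(q[:,2]).round(4))
q=T[(abs(T[...,1])<.01)&(abs(T[...,2]+.033)<.01)]; print('rear end x',np.percentile(q[:,0],99.5))
E
```

```text
5208 z= [ 0.04027862 -0.03471322] med -0.033434061003452975
0.02 -0.0177 0.016 -0.0334
0.03 -0.0184 0.0169 -0.0333
0.04 -0.0183 0.0169 -0.0333
0.05 -0.0173 0.0163 -0.0325
rear end x 0.057172248666967754
```

Request:
send_rows([
  [[0,0,0.3],[0,0,0],-1],
  [[0,0,0.4],[0,0,0],-1],
  [[0,0,0.25],[0,0,0],-1],
  [[0,0,0],[0,0,0],-1],
  [[0,0,0],[0,0,0],-1],
  [[0,0,0],[0,0,0],-1],
  [[0,0,0],[0,0,0],-1],
  [[0,0,0],[0,0,0],-1],
  [[0,0,0],[0,0,0],-1],
  [[0,0,0],[0,0,0],-1],
  [[0,0,0],[0,0,0],-1],
  [[0,0,0],[0,0,0],-1],
])

```text
time_s: 12.8
ee_pos: [0.3983, 0.0113, 0.1451]
eef_rot: [3.142, -0.0, -2.81]
force: [0.2, 0.4, -0.9]
grip_width: 0.0336
grip_force: 40.0
```

Request:
send_rows([
  [[0,0,0],[0,0,0],-1],
  [[0,0,0],[0,0,0],-1],
  [[0,0,0],[0,0,0],-1],
  [[0,0,0],[0,0,0],-1],
  [[0,0,0],[0,0,0],-1],
  [[0,0,0],[0,0,0],-1],
  [[0,0,0],[0,0,0],-1],
  [[0,0,0],[0,0,0],-1],
])

```text
time_s: 13.6
ee_pos: [0.3983, 0.0113, 0.1451]
eef_rot: [-3.142, -0.0, -2.81]
force: [0.2, -0.9, -1.9]
grip_width: 0.0334
grip_force: 40.0
```

```bash
python3 - <<'E'
from h import *
o=get_obs(); print(o['ee_pos'],o['eef_rot'],np.abs(o['joint_vel']).max())
s=cam('side')
a=cv2.resize(s['pixels'][130:230,240:400],None,fx=4,fy=4,interpolation=cv2.INTER_CUBIC)
cv2.imwrite('pics/hold.png',cv2.cvtColor(a,cv2.COLOR_RGB2BGR))
L=np.array([.5205,.0543,.055]); Rt=R.from_euler('xyz',o['eef_rot']).as_matrix(); Rs=Rt@np.diag([-1,1,-1.])
org=o['ee_pos']+[0,0,.0074]
W=org+Rs@[.0885,0,-.026]; b=Rs@[.5,0,-.866]; d=L-W; z=d@b; print('beam z',z,'miss',d-z*b)
# window/head from depth
v,u=np.mgrid[0:400,0:640]; E=dep(s,np.c_[u.ravel(),v.ravel()]).reshape(400,640,3); q=(E-org)@Rs
m=(abs(q[...,1])<.035)&(q[...,0]>.05)&(q[...,0]<.12)&(q[...,2]>-.06)&(q[...,2]<.03)
print('head x,z pct',np.percentile(q[m][:,0],[2,98]),np.percentile(q[m][:,2],[2,98]))
E
```

```text
[0.39829553 0.01127865 0.14514291] [-3.14159103e+00 -5.68028477e-06 -2.81039655e+00] 0.0013148357925948323
beam z 0.08248209659289124 miss [-0.00048521  0.00083322 -0.00011268]
head x,z pct [0.05091559 0.09903235] [-0.02855311  0.02751564]
```

View pics/hold.png

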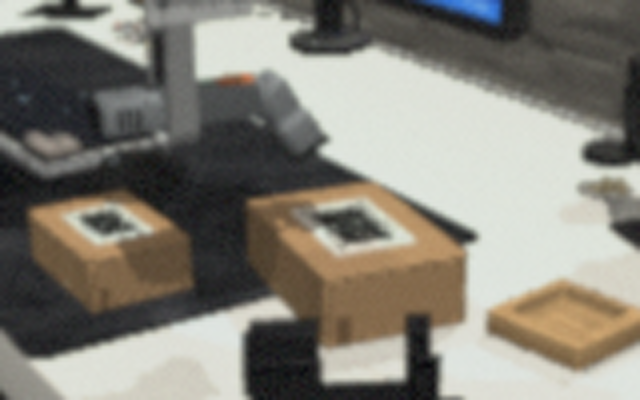

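The picture shows the head at (290,125) aimed at the label at (360,225), and the computed beam miss is about 1 mm at 82 mm. It was held still for over 1.5 s, so I take it back.

Request:
send_rows([
  [[0,0,-0.5],[0,0,0],-1],
  [[0,0,-0.5],[0,0,0],-1],
  [[0,0,0],[0,0,0.7],-1],
  [[0,0,0],[0,0,0.7],-1],
  [[0,0,0],[0,0,0.7],-1],
  [[0,0,0],[0,0,0.6],-1],
  [[0,0,0],[0,0,0],-1],
  [[-0.3,-0.5,0],[0,0,0],-1],
  [[-0.5,-0.8,0],[0,0,0],-1],
  [[-0.5,-0.8,0],[0,0,0],-1],
  [[-0.5,-0.8,0],[0,0,0],-1],
  [[-0.5,-0.8,0],[0,0,0],-1],
])

```text
time_s: 14.85
ee_pos: [0.4686, -0.1003, 0.1751]
eef_rot: [-3.142, 0.0, -3.132]
force: [-0.3, 0.9, -1.5]
grip_width: 0.0335
grip_force: 40.0
```

Request:
send_rows([
  [[-0.5,-0.8,0],[0,0,0],-1],
  [[-0.5,-0.8,0],[0,0,0],-1],
  [[-0.4,-0.75,0],[0,0,0],-1],
  [[0,0,0],[0,0,0],-1],
  [[0,0,0],[0,0,0],-1],
])

```text
time_s: 15.35
ee_pos: [0.5104, -0.1695, 0.1747]
eef_rot: [3.141, -0.001, -3.133]
force: [-0.5, 0.5, -1.9]
grip_width: 0.0339
grip_force: 40.0
```

Request:
send_rows([
  [[0,-0.05,0.5],[0,0,0],-1],
  [[0,0,0.8],[0,0,0],-1],
  [[0,0,0.8],[0,0,0],-1],
  [[0,0,0.8],[0,0,0],-1],
  [[0,0,0.5],[0,0,0],-1],
  [[0,0,0.4],[0,0,0],-1],
  [[0,0,0.3],[0,0,0],-1],
  [[0,0,0.2],[0,0,0],-1],
  [[0,0,0],[0,0,0],-1],
  [[0,0,0],[0,0,0],-1],
])

```text
time_s: 16.35
ee_pos: [0.5109, -0.171, 0.0466]
eef_rot: [-3.141, 0.001, -3.134]
force: [-1.0, -0.0, -1.2]
grip_width: 0.0337
grip_force: 40.0
```

Nearly seated; I go 1.5 mm lower, release, then lift.

Request:
send_rows([
  [[0,0,0.05],[0,0,0],-1],
  [[0,0,0],[0,0,0],-1],
  [[0,0,0],[0,0,0],-1],
  [[0,0,0],[0,0,0],1],
  [[0,0,0],[0,0,0],1],
  [[0,0,0],[0,0,0],1],
  [[0,0,0],[0,0,0],1],
  [[0,0,0],[0,0,0],1],
  [[0,0,0],[0,0,0],1],
  [[0,0,0],[0,0,0],1],
  [[0,0,0],[0,0,0],1],
])

```text
time_s: 17.45
ee_pos: [0.5106, -0.1709, 0.0446]
eef_rot: [3.142, -0.0, -3.134]
force: [0.4, -0.6, 0.3]
grip_width: 0.0927
grip_force: 0.0
```

Request:
send_rows([
  [[0,0,-0.5],[0,0,0],1],
  [[0,0,-0.8],[0,0,0],1],
  [[0,0,-0.8],[0,0,0],1],
  [[0,0,-0.8],[0,0,0],1],
  [[0,0,-0.9],[0,0,0],1],
  [[0,0,0],[0,0,0],1],
  [[0,0,0],[0,0,0],1],
])

```text
time_s: 18.15
ee_pos: [0.5106, -0.1709, 0.1586]
eef_rot: [-3.141, 0.0, -3.134]
force: [-0.0, -0.4, -0.2]
grip_width: 0.0938
grip_force: 0.0
```

```bash
python3 - <<'E'
from h import *
w=cam('wrist'); s=cam('side'); v,u=np.mgrid[0:400,0:640]; hs=cv2.cvtColor(w['pixels'],cv2.COLOR_RGB2HSV)
D=dep(w,np.c_[u.ravel(),v.ravel()]).reshape(400,640,3)
g=((hs[...,1]<40)&(hs[...,2]>100)&(hs[...,2]<225)&(D[...,2]>.068)&(D[...,2]<.088)&(D[...,0]<.535)&(D[...,0]>.46)&(abs(D[...,1]+.17)<.03))
q=onz(w,np.c_[u[g],v[g]],.077)[:,:2].astype(np.float32); print(cv2.minAreaRect(q)); p=D[g]
print('top z',np.median(p[:,2]),np.polyfit(p[:,0],p[:,2],1))
rel=D[...,:2]-[.5205,.054]; S=rel@[.945,.326]; t=rel@[-.326,.945]
print([round(float(np.median(D[...,2][(abs(S-k)<.008)&(abs(t)<.07)&(D[...,2]>.03)])),4) for k in (-.045,0,.045)])
k=np.vstack([cv2.resize(w['pixels'],(480,300)),cv2.resize(s['pixels'][190:260,280:392],(480,300),interpolation=cv2.INTER_CUBIC)])
cv2.imwrite('pics/end.png',cv2.cvtColor(k,cv2.COLOR_RGB2BGR))
E
```

```text
((0.4979204535484314, -0.1723688542842865), (0.027874784544110298, 0.07516388595104218), 89.5515365600586)
top z 0.07803854881877167 [0.00155629 0.07724323]
[0.0545, 0.0555, 0.055]
```

View pics/end.png

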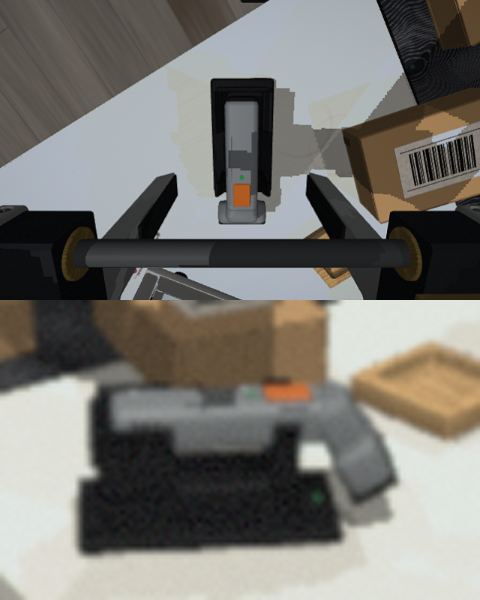

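The scanner sits level in both saddles at wrist (240,150) with its top at 78 mm, the lid is flat at 55 mm, and the gripper is clear.

```bash
python3 -c "
from station import *
print(hand_in())"
```

```text
the job is handed in; nothing more can be done
None
```

I shut the lid, held the scanner's beam on the barcode for over 1.5 s (about 1 mm off centre by calculation, 82 mm away), put the scanner back in its cradle and handed in the job at about 18 s; no verdict was returned.

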